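# Draw out the lathe's swarf tray

### The arm

A 7-joint arm with a two-finger parallel gripper is mounted at the origin on the work surface. World frame = base frame: x ahead of the robot, y to its left, z up, the work surface at z = 0. Lengths are in m, angles in degrees, forces in N, time in s.
With the tool pointing down it reaches from about 0.425 to 0.875 m from the base axis. Payload 4.7 kg.
Tool frame: the origin (TCP) lies at the very end of the fingers, on their centre line; the grasp point (between the pads) lies 19 mm behind it; z points along the fingers, y is the direction in which the jaws open and shut (so a half turn about z gives the same grasp; the last joint's range is limited). The gripper opens to 87 mm and grips with 3 to 60 N. Pads are 19 mm wide; open, the fingers measure 117 mm over their backs; the gripper's body (75 mm by 190 mm) begins 51 mm behind the grasp point.
Start: joints at [-69.666, 18.392, -4.016, 83.108, 1.295, 78.541, -3.26], TCP at [0.217, 0.613, 0.223] pointing down, gripper open.
Joint ranges: [-163.93, 163.93], [-17.29, 119.83], [-79.2, 71.16], [3.27, 140.29], [-89.18, 269.18], [5.43, 117.66], [-154.24, 154.24]. Speed limits (degrees/s): [147.25, 147.25, 180, 180, 180, 180, 180].

### API

Orientations are given as [roll, pitch, yaw] about the fixed x, y, z axes, in that order (R = Rz(yaw) Ry(pitch) Rx(roll)).
In Python, from cell import monitor, imaging, ticket, spot_in, pinpoint gives the robot as it stands.
- The arm moves only by the tool servo_tool, never from a script. Its argument "targets" is a list of rows, each a list of 5 numbers: the opening in per cent of the stroke, from 0 (shut) to 100 (fully open), then the shift along the tool's x, y, z in m, then the turn about the tool's z in rad. In form: [[grip, dx, dy, dz, turn], ...]. A call has 1 to 5 rows; each row is the pose to reach, as a shift and turn from the pose commanded when the call began, along the tool's axes at that moment; what a row does not reach only later rows make up. A row lasts 1/8 s, in which the tool goes at most 62.5 mm and 10.7 degrees, less where a joint would pass 70% of its speed; a pose out of reach is approached as far as the arm can. A call with a gripper value outside its range is refused whole. The fingers move at their own pace and stop on an object; "grip_force" is the grip in N (left out, the last holds). Time passes only in rows, so rows that repeat a pose let the fingers close. It gives the time, the measured TCP pose, the force and the opening at its end, in the units of the state.
- monitor.get_obs(): the state, without advancing time (a new reading comes with each control period).
- imaging.read_camera(name): name is "scene" or "top"; returns a dict with "frame" (480x640x3 uint8, blue, green, red), "depth" (480x640 float32, m along the optical axis (not along the pixel's ray), 0 where there is no reading), "K" (3x3 intrinsics, pixels), "world_from_camera" (4x4, takes a point from camera to world coordinates). Camera axes: x right, y down, z forward; pixel columns grow to the right and rows downward; lengths in m; the calibration is good to about 2 mm. A picture is of the moment at which its call begins.
- ticket.sign_off(): hands the job in, once; it reports no verdict.
Trained networks look in the newest picture that a camera, given by its name, has taken for a name from the list of things; names that differ only in an ending like _2 or _b are one class to them, and where a whole thing is asked for, a point or a joint stands for the part that bears it (a point fixed in the world has none). Each returns a list of dicts, best first, with "confidence" (0 to 1); they miss things now and then, are a little off and sometimes report something else, mostly with a low value. They report only what shows in the picture. A call takes as long as a camera call. They do not tell look-alikes from the thing itself.
- spot_in(camera, label): "at" ([column, row] in pixels, amid what is visible of it).
- pinpoint(camera, label): "at" ([column, row] in pixels: a listed point, or the origin of a listed thing).
The state is a dict: "time_s": time; "qpos": joint angles; "joint_velocities": joint speeds; "effort": joint torques, N m; "tool_pos": TCP position; "tool_rot": TCP orientation; "force": force on the tool from outside, world axes, zero at the start; "wrist_torque": the same for the moment, N m; "grip_width": finger opening in m.
Only numpy, scipy, OpenCV 4.12 (cv2) and the standard library are available. Lean on these libraries where they do the work, as an engineer would, in place of code of your own. Each camera call takes 0.05 s, during which the arm holds its last target.

### The job

Draw out the swarf tray of the bench lathe for emptying: with a fingertip on its thumb pin, swing the hook sideways until it is well clear of the tray's stud, then hook a fingertip behind the tray's front lip and draw the tray steadily out until it meets its stop. Work gently with the fingertips only: grip nothing and do not force or jerk the tray. The turned pieces in the tray stay in it, and the tools on the bench stay where they are.

Things in the scene. Friction and masses are not known exactly. Their poses are not given: they have to be found in the camera images.
- lathe: Small bench lathe fixed on your left, 0.52 m long, 0.26 m high, on two cast feet with the swarf tray between. Origin: on the bench under its middle. -x points to its operator's (front) side, the way the tray comes out; +y along the bed to the chuck, -y to the tailstock. Handwheel and levers overhang the tray at lathe y -38 to +52 mm, forward to x -136 mm; bed and leadscrew lie behind x = -70 mm.
- tray (a joint): How far the sheet-metal swarf tray is drawn out, in m: 0 = home (starts 0 to 0.003), 0.12 = against its fixed stop. It slides level along the lathe's -x on runners, with about 3 N friction plus 12 N per m/s, and stays where it is left. While hooked it comes out only about 7 mm.
- tray_lip (a point): Top inner edge of the tray's front wall at lathe y = -110 mm, lathe x = -168 mm when home, 42 mm above the bench; lathe's axes; moves with the tray. The wall is 4 mm thick, 455 mm long along y; a rolled lip juts 23 mm forward of its inner face. Behind it (+x) the tray floor is 11 mm above the bench; inside y -179 to +119 mm; open from above back to x = -70 mm for y -175 to -45 mm.
- hook (a joint): Angle of the flat steel swing hook, in rad: 0 = closed, nose in front of the stud (starts 0 to 0.06); grows to 1.2 as it swings level, outwards from the tray (its pin moves to lathe -y). Its nose clears the stud from about 0.2. It moves at about 1 N at the pin and stays where it is left.
- hook_pin (a point): Middle of the upright thumb pin on the hook, 75 mm above the bench. The pin is 10 mm in diameter with a 14 mm ball on top, stands 52 to 90 mm above the bench, 60 mm from the pivot. The hook's plate is 12 mm wide, 47 to 52 mm above the bench, 102 mm long from pivot to end.
- hook_pivot (a point): Pivot of the swing hook, on the forward toe of the tailstock-end foot: lathe x -95, y -224 mm, 47 mm above the bench; lathe's axes. From here the closed hook points to lathe -x.
- stud (a point): Top of the 8 mm steel stud on the tray's lip that the hook's nose catches: lathe x -177, y -212 mm when home, 57 mm above the bench, 15 mm above the lip.
- slug: Parted-off aluminium slug, 26 mm diameter, 22 mm tall, standing in the tray near its tailstock end; origin under its centre. It stays in the tray.
- bush: Small brass bush, 32 mm diameter, 16 mm bore, 14 mm tall, lying flat in the tray, nearer the chuck than the tray_lip point; origin under its centre. It stays in the tray.
- file: Bystander on the bench: flat file with a dull red turned wooden handle, 255 mm long. Leave it alone.
- chuck_key: Bystander on the bench: steel T-handled chuck key, 110 x 80 mm. Leave it alone.
- spanner: Bystander on the bench: steel open-ended spanner, 170 mm long. Leave it alone.
- chip_brush: Bystander on the bench: flat chip brush with wooden handle, 190 mm long. Leave it alone.
- oil_bottle: Bystander on the bench: grey plastic oil bottle with black cap, 56 mm across, 150 mm tall. Leave it alone.
- tin: Bystander on the bench: open steel tin, 72 mm across, 60 mm tall. Leave it alone.
There are look-alikes about, which are no part of the job. Of the things like the bush, leave any that is grey, purple or turquoise; of the rest the smaller one is meant.

How it is judged (in metres and radians):
On the way, in this order (a step that is already met when the one before it is completed fails the run):
1. the hook is swung clear of the stud while the tray is still home (value of joint hook above 0.25 rad and value of joint tray below 0.015 m), for 0.1 s.
2. the tray is drawn out to its stop (value of joint tray above 0.112 m), for 0.2 s.
At the end, for the whole second after the job is handed in: The hook stands at least 0.25 rad open, the tray is within 8 mm of its stop (drawn out more than 112 mm of 120) and at rest, and the slug and the bush lie at rest inside the tray (value of joint hook above 0.25 rad and value of joint tray above 0.112 m and velocity of joint tray between -0.01 and 0.01 m/s and x of slug in the frame of tray_lip between 0 and 0.245 m and y of slug in the frame of tray_lip between -0.07 and 0.23 m and height (world z) of each of slug, bush below 0.045 m and linear speed of each of slug, bush below 0.02 m/s and x of bush in the frame of tray_lip between 0 and 0.245 m and y of bush in the frame of tray_lip between -0.07 and 0.23 m); the robot touches nothing.
It fails at once if the slug or the bush is lifted, or falls out of the tray (height (world z) of any of slug, bush above 0.045 m or height (world z) of any of slug, bush below 0.005 m).
It fails at once if a tool on the bench is disturbed (moved more than 20 mm) (distance of any of file, chuck_key, spanner, chip_brush, oil_bottle, tin from where it was at the start of the episode above 0.02 m).
It fails at once if the tray is jerked out (faster than 0.4 m/s) (velocity of joint tray above 0.4 m/s).
It fails at once if the tray, the hook or the lathe is gripped or forced (more than 38 N from the fingers) (contact force between the fingers and lathe above 38 N).
It also fails if it takes over 45 s, if anything falls off the work surface, if the arm or the gripper's body presses on something with over 40 N, if the wrist force passes 120 N, or if a joint passes its speed limit or range.

## Working session

There is one attempt and no reset: what is moved stays moved. The work goes in short steps, Python scripts to look and compute and a tool call to move; the robot and the scene stay as the last step left them, time stands still between calls to the robot, and variables do not carry over. Pictures are saved under pics/ and viewed, and the job is handed in when it is done.

Besides the shell and the picture viewer there is one more tool, called after "Call:" as name(argument=value, ...), one argument or row to a line, values as JSON. servo_tool: Moves the arm, as the interface text tells. Its arguments: {"type":"object","properties":{"targets":{"type":"array","items":{"type":"array","items":{"type":"number"}}},"grip_force":{"type":"number"}},"required":["targets"]}

```bash
mkdir -p pics; cat > h.py <<'E'
import numpy as np,cv2
from cell import monitor, imaging, ticket, spot_in, pinpoint
def cam(n): return imaging.read_camera(n)
def px(c,u,v,z=None,h=None):
    K=c["K"];T=c["world_from_camera"]
    r=np.array([(u-K[0,2])/K[0,0],(v-K[1,2])/K[1,1],1.])
    d=T[:3,:3]@r;o=T[:3,3]
    if h is not None: return o+d*(h-o[2])/d[2]
    if z is None: z=c["depth"][int(round(v)),int(round(u))]
    return o+d*z
def proj(c,p):
    T=np.linalg.inv(c["world_from_camera"]);q=T[:3,:3]@np.array(p)+T[:3,3];q=c["K"]@q
    return q[:2]/q[2]
E
python3 - <<'E'
from h import *
o=monitor.get_obs();print(o["time_s"],o["tool_pos"],o["tool_rot"],o["force"],o["grip_width"])
for n in("top","scene"):
    c=cam(n);cv2.imwrite(f"pics/{n}0.png",c["frame"])
    print(n,c["world_from_camera"][:3,3].round(3))
    for l,h in(("tray_lip",.042),("hook_pin",.075),("hook_pivot",.047),("stud",.057),("slug",.011),("bush",.011),("lathe",0)):
        for r in pinpoint(n,l)[:4]: print(l,np.round(r["at"],1),round(r["confidence"],2),px(c,*r["at"],h=h).round(4), px(c,*r["at"]).round(3))
E
```

```text
0.0 [0.21707291 0.61210049 0.22146566] [-1.79891861e+02  3.05798698e-03  1.60477914e+02] [0.44074857 0.3495846  0.11191588] 0.08705958818097574
top [0.445 0.009 1.211]
tray_lip [244.  272.3] 0.61 [0.4815 0.2017 0.042 ] [0.482 0.202 0.042]
tray_lip [407.5 211.1] 0.61 [ 0.6535 -0.2372  0.042 ] [ 0.661 -0.246  0.001]
hook_pin [239.2 230.4] 0.76 [0.5897 0.2124 0.075 ] [0.588 0.21  0.086]
hook_pivot [220.5 233.7] 0.89 [0.5837 0.267  0.047 ] [0.583 0.265 0.055]
stud [251.4 239.8] 0.69 [0.5673 0.1825 0.057 ] [0.569 0.184 0.045]
slug [213.5 254.8] 0.52 [0.5293 0.2919 0.011 ] [0.528 0.287 0.03 ]
bush [324.6 255.8] 0.65 [ 0.5306 -0.0132  0.011 ] [ 0.531 -0.013  0.003]
bush [323.8 307.1] 0.6 [ 0.3908 -0.0126  0.011 ] [ 0.39  -0.013 -0.001]
bush [278.  212.3] 0.57 [0.6501 0.118  0.011 ] [0.649 0.118 0.015]
bush [226.6 300.7] 0.5 [0.4051 0.2514 0.011 ] [0.405 0.251 0.013]
lathe [223.7 298.4] 0.73 [0.4108 0.2618 0.    ] [0.411 0.259 0.012]
lathe [180.1 312.3] 0.58 [0.3719 0.3788 0.    ] [0.382 0.33  0.16 ]
scene [0.951 0.469 0.879]
tray_lip [414.6 283.7] 0.83 [0.4741 0.2075 0.042 ] [0.467 0.204 0.03 ]
hook_pin [384.5 308.5] 0.61 [0.5802 0.2191 0.075 ] [0.584 0.222 0.084]
hook_pin [503.7 320.3] 0.19 [0.4203 0.3862 0.075 ] [0.498 0.398 0.193]
hook_pivot [400.2 337.8] 0.79 [0.5888 0.2762 0.047 ] [0.59  0.277 0.05 ]
stud [378.6 298.9] 0.89 [0.5657 0.19   0.057 ] [0.565 0.19  0.056]
slug [424.4 329.7] 0.68 [0.5218 0.2873 0.011 ] [0.56  0.304 0.089]
slug [447.9 287.5] 0.17 [0.4073 0.2515 0.011 ] [0.416 0.255 0.025]
bush [326.8 243.1] 0.82 [ 0.5338 -0.0109  0.011 ] [ 0.528 -0.017 -0.   ]
bush [371.2 212.8] 0.78 [ 0.3899 -0.0117  0.011 ] [ 0.396 -0.006  0.021]
bush [378.7 389.2] 0.62 [0.6803 0.3158 0.011 ] [0.677 0.314 0.   ]
bush [446.7 290.1] 0.6 [0.4144 0.2542 0.011 ] [0.421 0.257 0.021]
lathe [503.9 317.5] 0.62 [0.3651 0.3746 0.    ] [0.499 0.396 0.2  ]
```

View pics/top0.png

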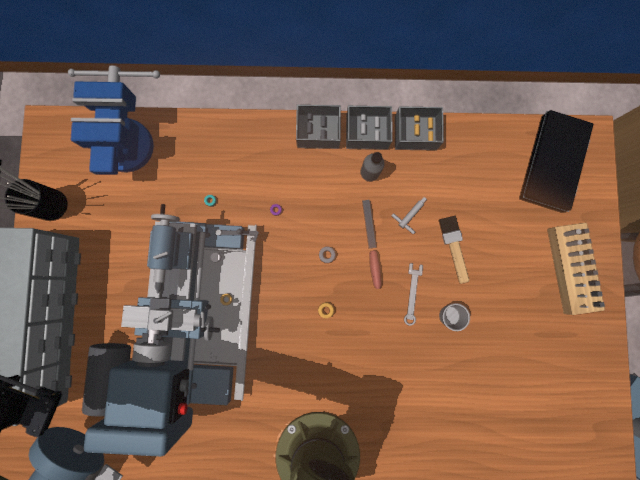

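View pics/scene0.png

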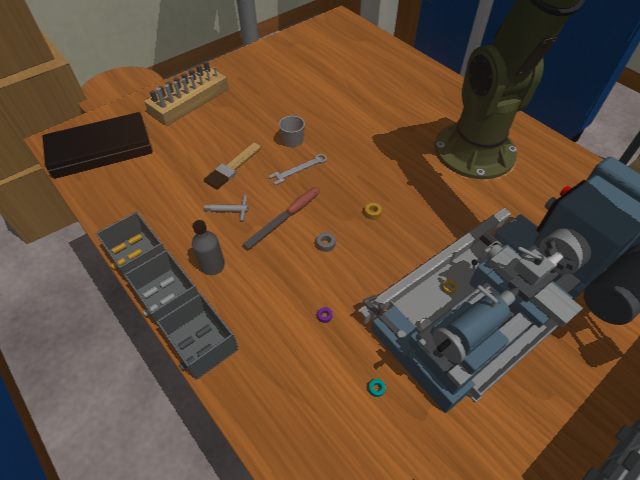

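The top view shows the tray between the two feet. The hook is at about (240,232), the front lip runs from (256,228) to (240,398), and the brass bush sits at (227,299). The arm is out of the way. Next I'll fit the lathe pose and overlay it on zoomed crops.

```bash
cat > fit.py <<'E'
from h import *
from scipy.optimize import least_squares
L={"tray_lip":(-.168,-.110,.042),"hook_pivot":(-.095,-.224,.047),"stud":(-.177,-.212,.057),"hook_pin":(-.155,-.224,.075)}
def w(p,q):
    x,y,a=p[:3];c,s=np.cos(a),np.sin(a)
    return np.array([x+c*q[0]-s*q[1],y+s*q[0]+c*q[1],q[2]])
E
python3 - <<'E'
from fit import *
C={n:cam(n) for n in("top","scene")}
obs=[("top","tray_lip",(244,272.3)),("top","hook_pin",(239.2,230.4)),("top","hook_pivot",(220.5,233.7)),("top","stud",(251.4,239.8)),
("scene","tray_lip",(414.6,283.7)),("scene","hook_pin",(384.5,308.5)),("scene","hook_pivot",(400.2,337.8)),("scene","stud",(378.6,298.9))]
f=lambda p:np.concatenate([proj(C[n],w(p,L[l]))-np.array(a) for n,l,a in obs])
r=least_squares(f,[.4,.38,1.5],loss="soft_l1",x_scale=[.01,.01,.01]);p=r.x
print(p,np.degrees(p[2]));print(f(p).reshape(-1,2).round(1))
np.save("p.npy",p)
for n,(x0,x1,y0,y1) in {"top":(180,280,200,320),"scene":(340,470,230,400)}.items():
    k=5 if n=="top" else 3.5
    im=cv2.resize(C[n]["frame"][y0:y1,x0:x1],None,fx=k,fy=k,interpolation=cv2.INTER_CUBIC);raw=im.copy()
    P=lambda q:tuple(int(v) for v in ((proj(C[n],w(p,q))-[x0,y0])*k+k/2))
    for l,q in L.items(): cv2.circle(im,P(q),4,(0,0,255),1); cv2.putText(im,l,P(q),0,.4,(0,255,255),1)
    for a,b in [((-.191,-.2275,.042),(-.191,.2,.042)),((-.168,-.2275,.042),(-.168,.2,.042)),((-.168,-.179,.011),(-.168,.119,.011)),((-.168,-.179,.011),(0,-.179,.011)),((-.07,-.175,.011),(-.07,-.045,.011)),((-.155,-.224,.052),(-.155,-.224,.09))]:
        cv2.line(im,P(a),P(b),(0,255,0),1)
    cv2.imwrite(f"pics/z_{n}.png",im);cv2.imwrite(f"pics/r_{n}.png",raw)
E
```

```text
[0.36535665 0.37554719 1.53801021] 88.12149395911538
[[-1.   4.4]
 [-0.4  2.1]
 [-2.3 -0.9]
 [-3.4 -1.6]
 [ 0.2 -2.2]
 [-3.5 -0.9]
 [-0.1 -1.9]
 [-1.5  2.2]]
```

View pics/z_top.png

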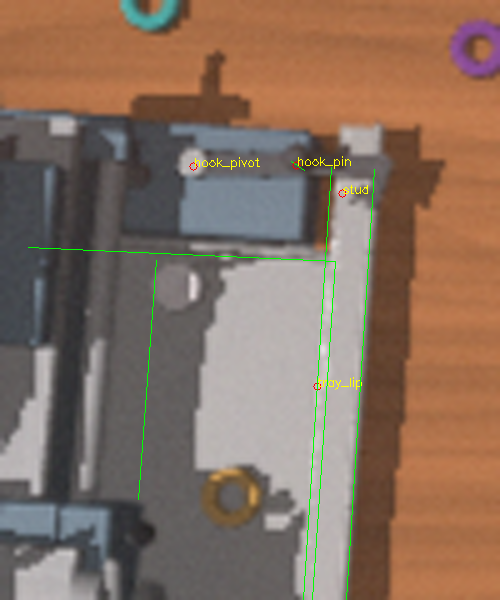

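View pics/z_scene.png

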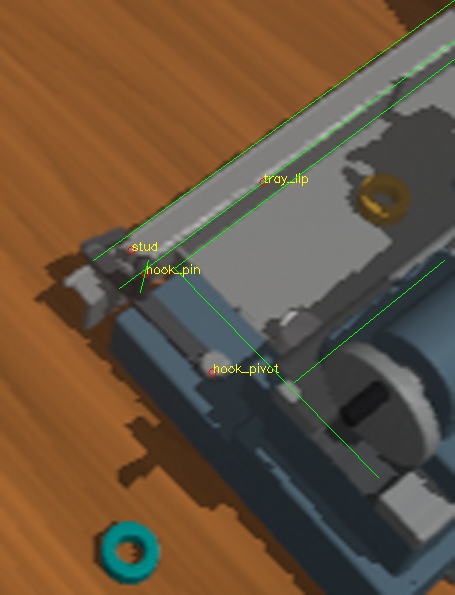

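View pics/r_top.png

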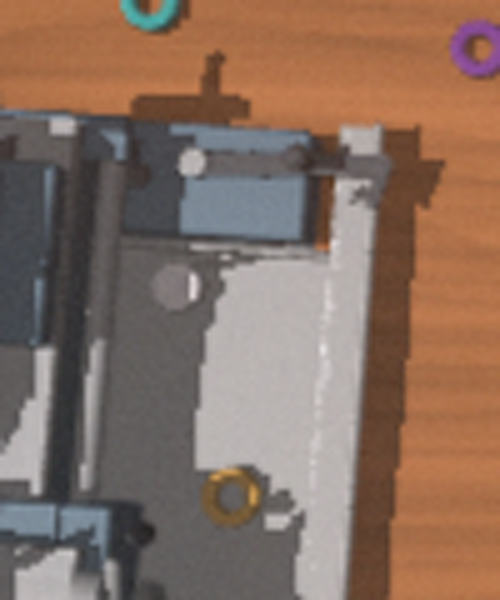

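The overlay agrees to about 3 mm, with yaw slightly off. I'll refine the fit using the lip edge and locate the slug and bush in the lathe frame.

```bash
python3 - <<'E'
from fit import *
C={n:cam(n) for n in("top","scene")}
c=C["top"]
cv2.imwrite("pics/r_top2.png",cv2.resize(c["frame"][200:420,140:280],None,fx=2.7,fy=2.7,interpolation=cv2.INTER_CUBIC))
e=[px(c,*u,h=.042) for u in((255.9,225.5),(248.9,319.5))]
d=e[0]-e[1];print(e,"yaw",np.degrees(np.arctan2(d[1],d[0]))+90)
obs=[("top","hook_pivot",(218.0,232.0)),("scene","hook_pivot",(400.2,337.8)),("top","tray_lip",(244,272.3)),("scene","tray_lip",(414.6,283.7)),("top","stud",(251.4,239.8)),("scene","stud",(378.6,298.9))]
def f(p):
    a=np.concatenate([proj(C[n],w(p,L[l]))-np.array(a) for n,l,a in obs])
    i=[ (np.array([np.cos(p[2]),np.sin(p[2])])@(q[:2]-p[:2])+.191)*1000 for q in e]
    return np.r_[a,i]
p=least_squares(f,[.4,.38,1.5],loss="soft_l1",x_scale=[.01,.01,.01]).x
print(p,np.degrees(p[2]),f(p).round(1));np.save("p.npy",p)
for l in("tray_lip","hook_pin","hook_pivot","stud"): print(l,w(p,L[l]).round(4))
R=np.array([[np.cos(p[2]),-np.sin(p[2])],[np.sin(p[2]),np.cos(p[2])]])
for n,u,h in(("slug",(215.5,257),.033),("bush",(226.5,299),.025)):
    print(n,(R.T@(px(c,*u,h=h)[:2]-p[:2])).round(3))
# pin detail: ball via depth in top
for v in range(226,240):
    print(v,[int(1000*px(c,u,v)[2]) for u in range(214,262,2)])
o=monitor.get_obs();print(R.T@(np.array(o["tool_pos"][:2])-p[:2]))
E
```

```text
[array([0.60788622, 0.17382843, 0.042     ]), array([0.35776131, 0.18485177, 0.042     ])] yaw 87.47653037059055
[0.3667385  0.37580501 1.52790083] 87.54226931060958 [ 0.9  0.6 -1.  -2.5 -0.7  4.6  0.1 -2.5 -2.7 -1.4 -1.9  1.4 -0.4 -0.2]
tray_lip [0.4694 0.2032 0.042 ]
hook_pin [0.5839 0.2113 0.075 ]
hook_pivot [0.5865 0.2713 0.047 ]
stud [0.571  0.1899 0.057 ]
slug [-0.088 -0.159]
bush [-0.125 -0.049]
226 [48, 44, 46, 50, 51, 51, 46, 44, 47, 44, 45, 44, 50, 47, 1, -3, -3, 39, 44, 44, 41, 41, 2, 1]
227 [50, 44, 45, 46, 49, 48, 47, 50, 48, 47, 50, 51, 47, 45, 38, 2, -1, 45, 44, 40, 40, 3, 1, 3]
228 [50, 49, 49, 46, 50, 46, 49, 47, 44, 43, 45, 51, 50, 45, 36, 0, 2, 43, 39, 39, 43, 0, 2, 0]
229 [51, 43, 45, 43, 50, 48, 49, 44, 47, 46, 45, 50, 93, 86, 37, 5, 1, 44, 40, 42, 44, 9, 3, 4]
230 [48, 57, 56, 49, 50, 49, 49, 46, 45, 49, 47, 85, 91, 91, 35, 2, 5, 44, 40, 49, 42, -3, -3, 2]
231 [44, 61, 61, 58, 54, 56, 56, 56, 53, 50, 52, 86, 89, 91, 53, 49, 53, 55, 53, 54, 53, 51, 6, 0]
232 [50, 58, 58, 55, 56, 54, 52, 50, 54, 60, 53, 52, 86, 88, 63, 56, 54, 52, 52, 52, 53, 53, 51, 1]
233 [48, 57, 58, 59, 52, 50, 52, 54, 52, 53, 52, 53, 84, 86, 62, 50, 51, 53, 53, 57, 53, 57, 0, 0]
234 [51, 60, 55, 56, 50, 56, 52, 53, 57, 56, 51, 49, 54, 60, 52, 56, 52, 56, 56, 50, 52, 51, 3, 0]
235 [46, 43, 54, 49, 49, 46, 50, 45, 51, 45, 45, 46, 47, 47, 28, 1, 1, 45, 42, 44, 52, 55, 4, 0]
236 [50, 46, 46, 48, 47, 47, 50, 48, 49, 50, 47, 49, 45, 49, 28, 6, 3, 46, 39, 46, 55, 54, 1, 3]
237 [47, 48, 48, 47, 48, 46, 45, 47, 50, 50, 48, 46, 49, 50, 23, -3, 5, 39, 44, 45, 56, 54, 4, 1]
238 [46, 49, 44, 52, 45, 51, 51, 49, 45, 47, 48, 46, 46, 44, 24, 4, 3, 58, 62, 40, 51, 53, 0, 1]
239 [47, 48, 47, 52, 47, 45, 44, 47, 47, 48, 43, 47, 50, 45, 21, 2, 2, 58, 56, 41, 55, 0, 0, 1]
[0.23022093 0.15947282]
```

View pics/r_top2.png

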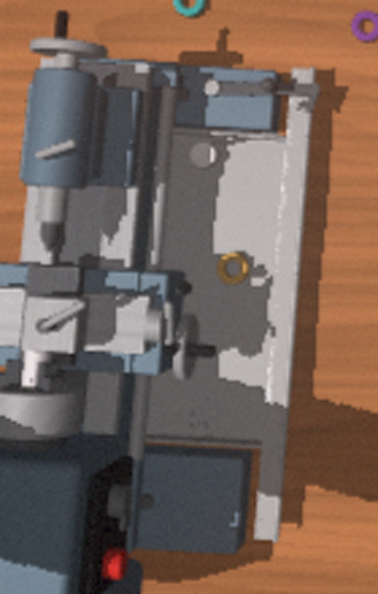

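Call:
servo_tool(
  targets=[
    [0,0,0,-0.05,0],
    [0,0,0,-0.1,0],
    [0,0,0,-0.13,0.15],
    [0,0,0,-0.13,0.3],
    [0,0,0,-0.13,0.45],
  ],
  grip_force=5,
)

```text
time_s: 1.62
tool_pos: [0.2173, 0.6128, 0.3533]
tool_rot: [179.9, -0.0, 134.4]
force: [0.1, 0.6, -0.1]
grip_width: 0.0446
```

The fitted points are consistent: the pin ball reads 86–93 mm high, the hook plate 52–56 mm and the lip 40–44 mm. I'll go on with the turn so that tool x = lathe +x and tool y = lathe -y.

Call:
servo_tool(
  targets=[
    [0,0,0,0,0.165],
    [0,0,0,0,0.33],
    [0,0,0,0,0.495],
    [0,0,0,0,0.66],
    [0,0,0,0,0.818],
  ],
)

```text
time_s: 2.25
tool_pos: [0.2173, 0.6126, 0.3526]
tool_rot: [180.0, -0.0, 87.5]
force: [-0.7, 0.5, -0.3]
grip_width: 0.0019
```

```bash
cat > st.py <<'E'
from fit import *
p=np.load("p.npy")
R=np.array([[np.cos(p[2]),-np.sin(p[2])],[np.sin(p[2]),np.cos(p[2])]])
o=monitor.get_obs();print("t",o["time_s"],"lathe mm",(1000*R.T@(np.array(o["tool_pos"][:2])-p[:2])).round(1),"z",round(o["tool_pos"][2],4),"rot",np.round(o["tool_rot"],2),"F",np.round(o["force"],2),"w",round(o["grip_width"],4))
E
python3 st.py
```

```text
t 2.25 lathe mm [230.2 159.5] z 0.3526 rot [180.    -0.    87.52] F [-0.72  0.49 -0.29] w 0.0019
```

Call:
servo_tool(
  targets=[
    [0,-0.04,0.037,0,0],
    [0,-0.08,0.074,0,0],
    [0,-0.12,0.11,0,0],
    [0,-0.16,0.147,0,0],
    [0,-0.2,0.184,0,0],
  ],
)

```text
time_s: 2.88
tool_pos: [0.3945, 0.4043, 0.3528]
tool_rot: [180.0, -0.0, 87.8]
force: [0.3, -0.1, 0.0]
grip_width: 0.0004
```

Call:
servo_tool(
  targets=[
    [0,-0.04,0.035,0,0],
    [0,-0.08,0.07,0,0],
    [0,-0.12,0.105,0,0],
    [0,-0.16,0.14,0,0],
    [0,-0.18,0.16,0,0],
  ],
)

```text
time_s: 3.5
tool_pos: [0.5484, 0.2162, 0.353]
tool_rot: [179.9, 0.0, 87.6]
force: [0.6, 0.1, -1.0]
grip_width: 0.0009
```

```bash
python3 st.py
```

```text
t 3.5 lathe mm [-151.7 -188.3] z 0.353 rot [1.7993e+02 4.0000e-02 8.7570e+01] F [ 0.6   0.06 -0.97] w 0.0009
```

Call:
servo_tool(
  targets=[
    [0,0,-0.004,0.05,0],
    [0,0,-0.004,0.1,0],
    [0,0,-0.004,0.15,0],
    [0,0,-0.004,0.19,0],
    [0,0,-0.004,0.21,0],
  ],
)

```text
time_s: 4.12
tool_pos: [0.5412, 0.2195, 0.14]
tool_rot: [-179.8, 0.1, 87.8]
force: [-0.4, -0.5, 0.4]
grip_width: 0.0004
```

```bash
python3 st.py; python3 - <<'E'
from h import *
for n,(x0,x1,y0,y1) in {"top":(180,300,190,310),"scene":(320,470,200,350)}.items():
    c=cam(n);cv2.imwrite(f"pics/a_{n}.png",cv2.resize(c["frame"][y0:y1,x0:x1],(560,560),interpolation=cv2.INTER_CUBIC))
E
```

```text
t 4.125 lathe mm [-148.7 -181. ] z 0.14 rot [-1.7983e+02  1.0000e-01  8.7830e+01] F [-0.39 -0.5   0.41] w 0.0004
```

View pics/a_scene.png

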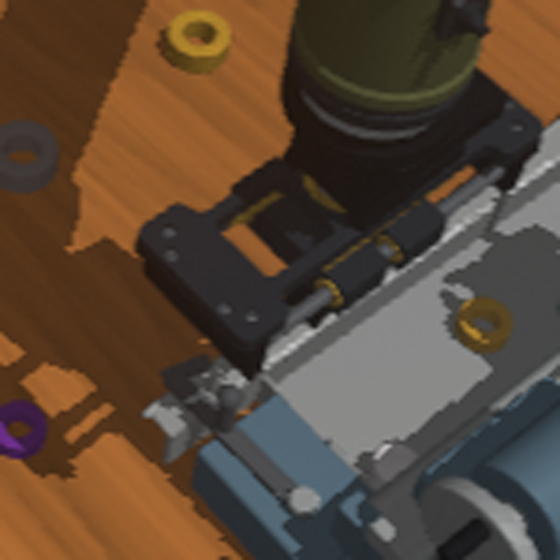

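View pics/a_top.png

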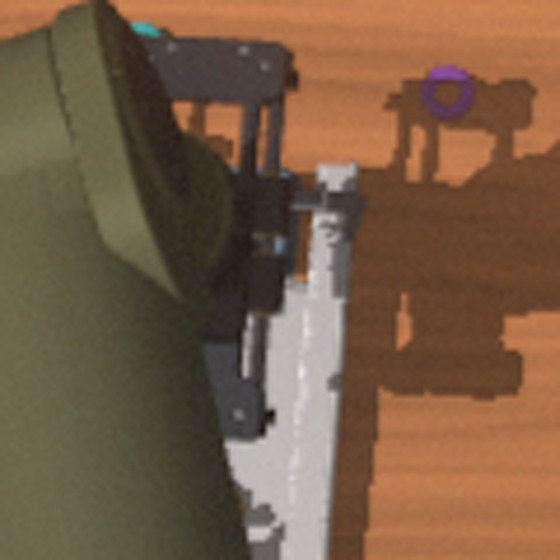

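Both views show the closed fingers above the lip on the tray side of the pin, with clear space below. I'll descend to pin height.

Call:
servo_tool(
  targets=[
    [0,0,0,0.025,0],
    [0,0,0,0.05,0],
    [0,0,0,0.068,0],
    [0,0,0,0.073,0],
    [0,0,0,0.073,0],
  ],
)

```text
time_s: 4.85
tool_pos: [0.543, 0.2202, 0.0701]
tool_rot: [180.0, -0.0, 87.8]
force: [-0.5, 0.2, 0.3]
grip_width: 0.0006
```

```bash
python3 st.py
```

```text
t 4.85 lathe mm [-147.9 -182.8] z 0.0701 rot [ 1.7996e+02 -2.0000e-02  8.7830e+01] F [-0.54  0.24  0.3 ] w 0.0006
```

Call:
servo_tool(
  targets=[
    [0,-0.002,0.006,0.004,0],
    [0,-0.002,0.012,0.004,0],
    [0,-0.002,0.018,0.004,0],
    [0,-0.002,0.023,0.004,0],
    [0,-0.002,0.028,0.004,0],
  ],
)

```text
time_s: 5.48
tool_pos: [0.5706, 0.2169, 0.0655]
tool_rot: [-180.0, 0.0, 87.8]
force: [-0.9, 0.4, 0.6]
grip_width: 0.0005
```

Call:
servo_tool(
  targets=[
    [0,0,0.005,0,0],
    [0,0,0.01,0,0],
    [0,0,0.015,0,0],
    [0,0,0.02,0,0],
    [0,0,0.02,0,0],
  ],
)

```text
time_s: 6.1
tool_pos: [0.591, 0.2159, 0.0655]
tool_rot: [180.0, 0.0, 87.8]
force: [-0.6, -0.6, -0.0]
grip_width: 0.0003
```

```bash
python3 st.py; python3 - <<'E'
from h import *
for n,(x0,x1,y0,y1) in {"top":(180,300,190,310),"scene":(320,470,200,350)}.items():
    c=cam(n);cv2.imwrite(f"pics/b_{n}.png",cv2.resize(c["frame"][y0:y1,x0:x1],(560,560),interpolation=cv2.INTER_CUBIC))
E
```

```text
t 6.1 lathe mm [-150.1 -231. ] z 0.0655 rot [1.7996e+02 2.0000e-02 8.7810e+01] F [-0.64 -0.64 -0.04] w 0.0003
```

View pics/b_scene.png

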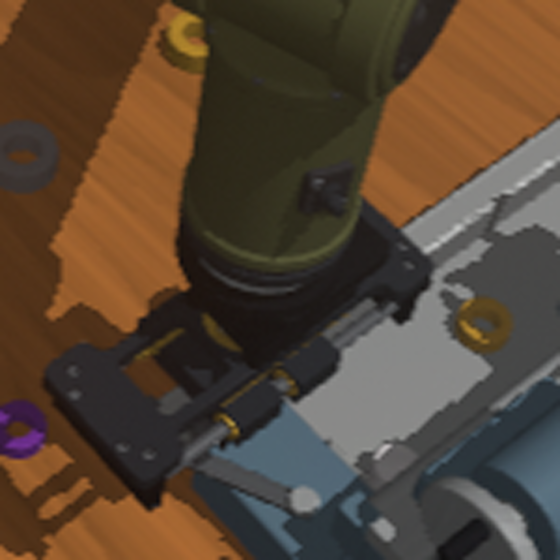

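View pics/b_top.png

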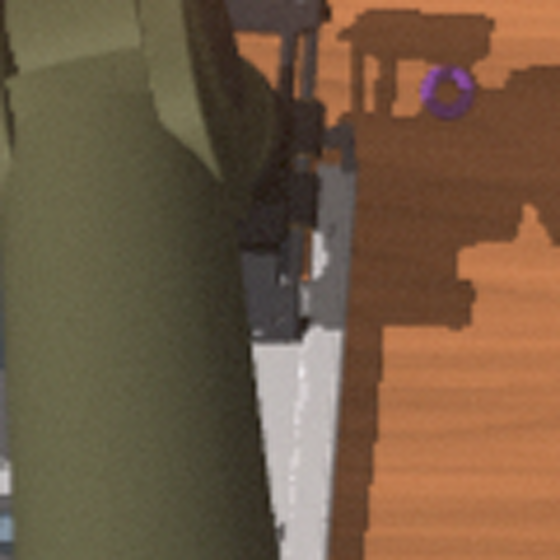

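The hook is swinging: in the top crop its nose moved from (345,215) to (340,140), about 0.45 rad. I'll push a little further, back off and rise.

Call:
servo_tool(
  targets=[
    [0,0,0.004,0,0],
    [0,0,0.008,0,0],
    [0,0,0.008,0,0],
    [0,0,0,0,0],
    [0,0,-0.015,0,0],
  ],
)

```text
time_s: 6.82
tool_pos: [0.5754, 0.216, 0.0656]
tool_rot: [180.0, 0.0, 87.8]
force: [-0.1, -0.5, 0.6]
grip_width: 0.0001
```

Call:
servo_tool(
  targets=[
    [0,0,-0.015,0,0],
    [0,0,-0.02,-0.03,0],
    [0,0,-0.04,-0.06,0],
    [0,0,-0.07,-0.06,0],
    [0,0,-0.07,-0.06,0],
  ],
)

```text
time_s: 7.45
tool_pos: [0.503, 0.2202, 0.126]
tool_rot: [-180.0, -0.1, 88.0]
force: [0.4, -0.1, -0.6]
grip_width: 0.0006
```

```bash
python3 st.py; python3 - <<'E'
from h import *
for n,(x0,x1,y0,y1) in {"top":(180,300,190,310),"scene":(320,470,200,350)}.items():
    c=cam(n);cv2.imwrite(f"pics/c_{n}.png",cv2.resize(c["frame"][y0:y1,x0:x1],(560,560),interpolation=cv2.INTER_CUBIC))
E
```

```text
t 7.45 lathe mm [-149.6 -142.8] z 0.126 rot [-1.7995e+02 -9.0000e-02  8.7970e+01] F [ 0.37 -0.06 -0.61] w 0.0006
```

View pics/c_scene.png

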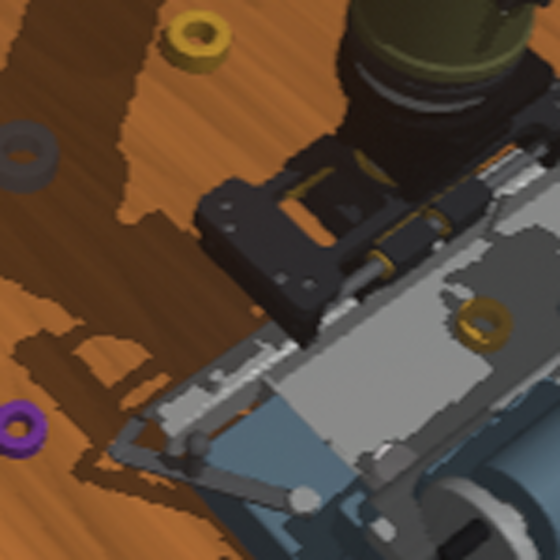

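View pics/c_top.png

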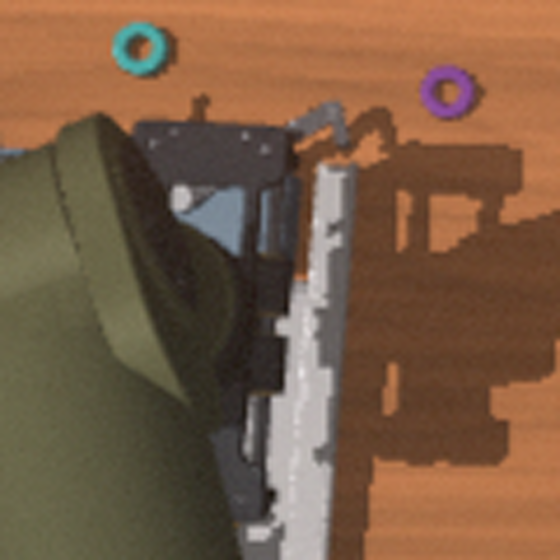

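The hook now stands about 0.6 rad open, with its nose at (335,115) in the top crop, well away from the stud. Next I'll lower the fingertip into the tray behind the lip.

Call:
servo_tool(
  targets=[
    [0,0.003,0,0.03,0],
    [0,0.003,0,0.06,0],
    [0,0.003,0,0.085,0],
    [0,0.003,0,0.098,0],
    [0,0.003,0,0.101,0],
  ],
)

```text
time_s: 8.18
tool_pos: [0.5057, 0.2219, 0.0239]
tool_rot: [-180.0, 0.1, 87.8]
force: [-0.6, -1.0, -0.0]
grip_width: 0.0008
```

```bash
python3 st.py; python3 - <<'E'
from h import *
for n,(x0,x1,y0,y1) in {"scene":(320,470,200,350)}.items():
    c=cam(n);cv2.imwrite(f"pics/d_{n}.png",cv2.resize(c["frame"][y0:y1,x0:x1],(560,560),interpolation=cv2.INTER_CUBIC))
E
```

```text
t 8.175 lathe mm [-147.8 -145.4] z 0.0239 rot [-1.7996e+02  6.0000e-02  8.7800e+01] F [-0.55 -1.04 -0.03] w 0.0008
```

View pics/d_scene.png

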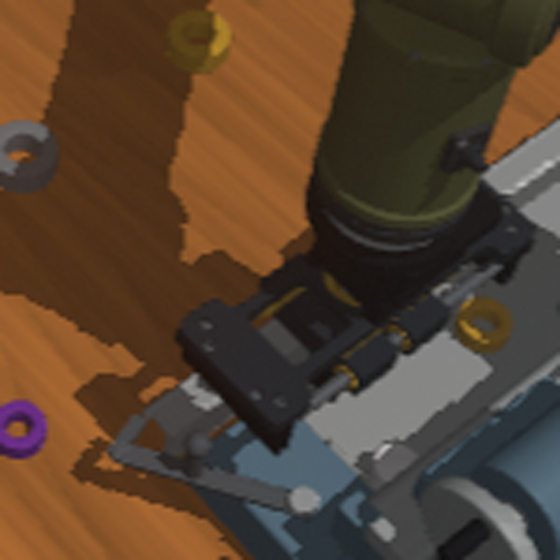

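The fingers are down inside the tray and no contact force shows. I'll draw gently.

Call:
servo_tool(
  targets=[
    [0,-0.003,0,0,0],
    [0,-0.006,0,0,0],
    [0,-0.01,0,0,0],
    [0,-0.014,0,0,0],
    [0,-0.018,0,0,0],
  ],
)

```text
time_s: 8.85
tool_pos: [0.5054, 0.2055, 0.0252]
tool_rot: [179.9, -0.1, 87.9]
force: [-0.4, 3.0, 1.9]
grip_width: 0.0004
```

Call:
servo_tool(
  targets=[
    [0,-0.005,0,0,0],
    [0,-0.01,0,0,0],
    [0,-0.015,0,0,0],
    [0,-0.02,0,0,0],
    [0,-0.025,0,0,0],
  ],
)

```text
time_s: 9.48
tool_pos: [0.5041, 0.1791, 0.0246]
tool_rot: [180.0, -0.0, 87.8]
force: [0.9, 2.9, 2.3]
grip_width: 0.0007
```

```bash
python3 st.py; python3 - <<'E'
from h import *
c=cam("scene");cv2.imwrite("pics/e_scene.png",cv2.resize(c["frame"][180:360,310:490],(560,560),interpolation=cv2.INTER_CUBIC))
E
```

```text
t 9.475 lathe mm [-190.7 -145.7] z 0.0246 rot [179.99  -0.    87.82] F [0.9  2.85 2.31] w 0.0007
```

View pics/e_scene.png

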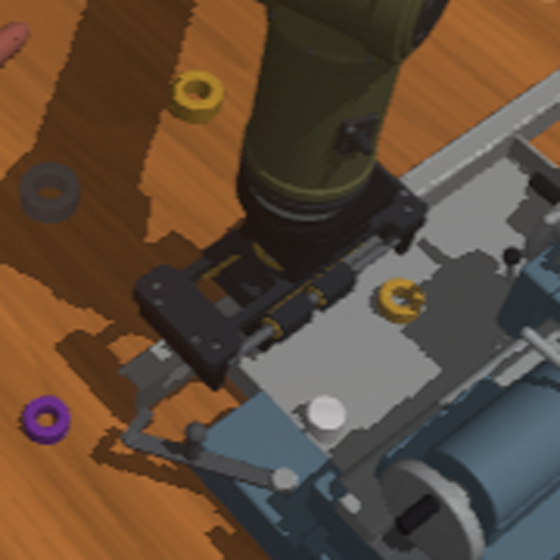

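The tray is following at about 3 N, and the slug and bush ride along with it. I'll continue.

Call:
servo_tool(
  targets=[
    [0,-0.006,0,0,0],
    [0,-0.012,0,0,0],
    [0,-0.018,0,0,0],
    [0,-0.024,0,0,0],
    [0,-0.03,0,0,0],
  ],
)

```text
time_s: 10.15
tool_pos: [0.5026, 0.149, 0.0245]
tool_rot: [-180.0, 0.0, 87.8]
force: [-0.9, 3.8, 2.9]
grip_width: 0.0004
```

Call:
servo_tool(
  targets=[
    [0,-0.006,0,0,0],
    [0,-0.012,0,0,0],
    [0,-0.018,0,0,0],
    [0,-0.024,0,0,0],
    [0,-0.03,0,0,0],
  ],
)

```text
time_s: 10.78
tool_pos: [0.5013, 0.1191, 0.0244]
tool_rot: [-179.9, 0.0, 87.8]
force: [-2.3, 3.6, 1.6]
grip_width: 0.0005
```

Call:
servo_tool(
  targets=[
    [0,-0.004,0,0,0],
    [0,-0.008,0,0,0],
    [0,-0.012,0,0,0],
    [0,-0.015,0,0,0],
    [0,-0.017,0,0,0],
  ],
)

```text
time_s: 11.4
tool_pos: [0.5009, 0.1021, 0.0244]
tool_rot: [-180.0, 0.0, 87.8]
force: [-2.5, 3.6, -1.0]
grip_width: 0.001
```

```bash
python3 st.py
```

```text
t 11.4 lathe mm [-267.7 -145.7] z 0.0244 rot [-1.7998e+02  1.0000e-02  8.7810e+01] F [-2.51  3.57 -1.  ] w 0.001
```

Now I'll creep in 1 mm rows until the stop shows in the force reading.

Call:
servo_tool(
  targets=[
    [0,-0.0015,0,0,0],
    [0,-0.003,0,0,0],
    [0,-0.0045,0,0,0],
    [0,-0.006,0,0,0],
    [0,-0.0075,0,0,0],
  ],
)

```text
time_s: 12.02
tool_pos: [0.5009, 0.0949, 0.0245]
tool_rot: [180.0, -0.0, 87.8]
force: [-1.9, 2.7, -2.1]
grip_width: 0.0005
```

Call:
servo_tool(
  targets=[
    [0,-0.001,0,0,0],
    [0,-0.002,0,0,0],
  ],
)

```text
time_s: 12.28
tool_pos: [0.5008, 0.0938, 0.0246]
tool_rot: [180.0, -0.1, 87.8]
force: [-1.6, 7.0, -2.4]
grip_width: 0.0003
```

Call:
servo_tool(
  targets=[
    [0,-0.001,0,0,0],
    [0,-0.001,0,0,0],
  ],
)

```text
time_s: 12.52
tool_pos: [0.5008, 0.0938, 0.0246]
tool_rot: [180.0, -0.1, 87.9]
force: [-2.1, 6.1, -2.0]
grip_width: 0.0003
```

```bash
python3 st.py
```

```text
t 12.525 lathe mm [-276.  -146.1] z 0.0246 rot [ 1.7997e+02 -1.3000e-01  8.7870e+01] F [-2.06  6.11 -2.03] w 0.0003
```

Call:
servo_tool(
  targets=[
    [0,-0.001,0,0,0],
    [0,-0.002,0,0,0],
    [0,-0.002,0,0,0],
  ],
)

```text
time_s: 12.9
tool_pos: [0.5008, 0.0937, 0.0247]
tool_rot: [179.9, -0.3, 87.9]
force: [-0.1, 10.8, -3.7]
grip_width: 0.0005
```

The tool no longer advances while the force climbs to about 11 N, so the tray is against its stop. I'll back off, rise clear and look.

Call:
servo_tool(
  targets=[
    [0,0.004,0,0,0],
    [0,0.012,0,0,0],
    [0,0.014,0,0,0],
    [0,0.014,0,-0.025,0],
    [0,0.014,0,-0.06,0],
  ],
)

```text
time_s: 13.52
tool_pos: [0.5006, 0.103, 0.0845]
tool_rot: [-179.9, 0.1, 87.8]
force: [0.5, 0.5, -0.2]
grip_width: 0.0007
```

Call:
servo_tool(
  targets=[
    [0,0,0,-0.05,0],
    [0,0,0,-0.1,0],
    [0,-0.03,-0.03,-0.15,0],
    [0,-0.08,-0.03,-0.17,0],
    [0,-0.13,-0.03,-0.17,0],
  ],
)

```text
time_s: 14.15
tool_pos: [0.4674, -0.0268, 0.2572]
tool_rot: [179.7, -0.1, 87.8]
force: [0.6, 0.4, 0.0]
grip_width: 0.0005
```

```bash
python3 st.py; python3 - <<'E'
from fit import *
p=np.load("p.npy");C={n:cam(n) for n in("top","scene")}
for n,(x0,x1,y0,y1) in {"top":(180,320,190,330),"scene":(310,490,180,360)}.items():
    c=C[n];im=c["frame"].copy()
    k=4
    im=cv2.resize(im[y0:y1,x0:x1],None,fx=k*.8,fy=k*.8,interpolation=cv2.INTER_CUBIC)
    P=lambda q:tuple(int(v) for v in ((proj(c,w(p,q))-[x0,y0])*k*.8+1.6))
    cv2.line(im,P((-.311,-.257,.042)),P((-.311,.1,.042)),(0,255,0),1)
    cv2.imwrite(f"pics/f_{n}.png",im)
    for l in("slug","bush","tray_lip","stud"):
        for r in pinpoint(n,l)[:3]: print(n,l,np.round(r["at"],1),round(r["confidence"],2))
E
```

```text
t 14.15 lathe mm [-397.9 -117.8] z 0.2572 rot [ 1.7969e+02 -7.0000e-02  8.7830e+01] F [0.6  0.35 0.03] w 0.0005
top bush [278.  208.4] 0.56
top bush [270.3 301.2] 0.52
top tray_lip [286.2 276. ] 0.56
top tray_lip [450.9 242. ] 0.46
top stud [295.2 242. ] 0.84
scene slug [386.3 293. ] 0.48
scene slug [345.2 261.6] 0.39
scene bush [369.4 212.4] 0.8
scene bush [324.2 242.2] 0.69
scene bush [402.1 338.9] 0.69
scene tray_lip [377.8 245.9] 0.7
scene stud [343.1 260.1] 0.55
```

View pics/f_scene.png

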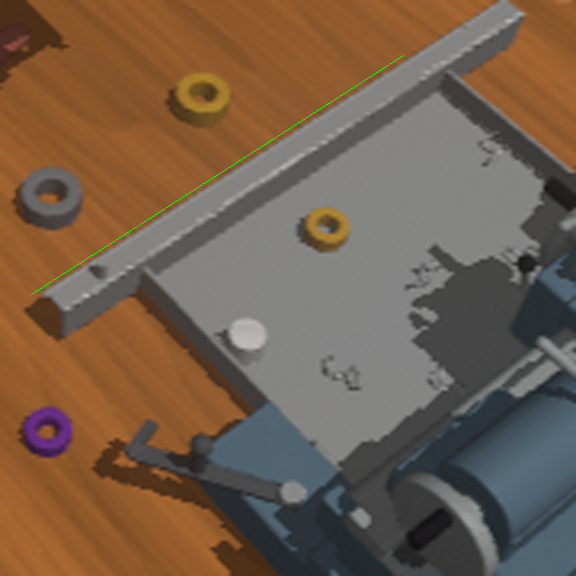

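View pics/f_top.png

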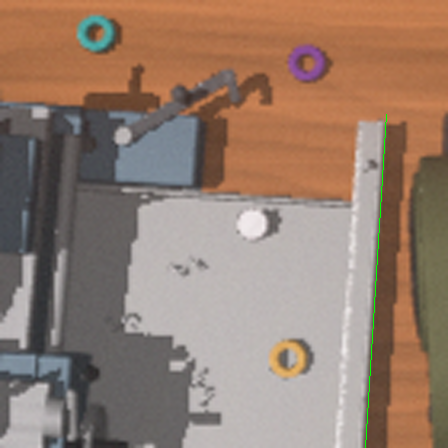

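Both pieces are in the tray and the hook is open. I'll check the tray's travel more exactly by comparing the lip edges before and after.

```bash
python3 - <<'E'
from fit import *
p=np.load("p.npy");c=cam("top");a=cv2.imread("pics/top0.png");b=c["frame"]
ux=np.array([np.cos(p[2]),np.sin(p[2])])
def edge(im,v,lo,hi):
    s=im[v-1:v+2,lo:hi].astype(float).mean(0); s=s[:,0]-s[:,2]  # blue-red: grey vs wood
    g=-np.diff(cv2.GaussianBlur(s[None],(0,0),.8)[0]); i=int(g.argmax())
    d=(g[i+1]-g[i-1])/2/(2*g[i]-g[i+1]-g[i-1]); return lo+i+.5+d
for y in(-.2,-.17,-.14,-.1,-.06):
    r=[]
    for im,x in((a,-.191),(b,-.311)):
        u,v=proj(c,w(p,(x,y,.042)));v=int(round(v))
        e=edge(im,v,int(u)-7,int(u)+8);r.append(ux@(px(c,e,v,h=.042)[:2]-p[:2])*1000)
    print(y,np.round(r,1),round(r[0]-r[1],1))
E
```

```text
-0.2 [-192.9 -310.9] 118.0
-0.17 [-192.5 -310.8] 118.3
-0.14 [-192.5 -310.6] 118.1
-0.1 [-192.6 -310.3] 117.6
-0.06 [-192.  -310.2] 118.2
```

The tray travelled about 118 mm from a start of 0–3 mm, which agrees with the 120 mm stop. The arm is clear, so I'm handing in.

```bash
python3 -c "
from cell import ticket,monitor
print(ticket.sign_off(),monitor.get_obs()['time_s'])"
```

```text
the job is handed in; nothing more can be done
the job is handed in; nothing more can be done
```

I swung the hook clear with the closed fingertips on its thumb pin, drew the tray out by its front lip to the stop, then lifted the arm away and handed the job in. It took about 14 s of the 45 s allowed; no verdict is reported.

- **Hook:** it stands about 0.6 rad open, judged from the pictures.
- **Tray:** the lip edge moved 118 mm in the top camera, from a start somewhere in 0–3 mm. At the end the fingertip stopped advancing while the force rose to about 11 N, so the tray is against its stop.
- **Forces:** the draw took about 3–5 N. The highest reading at the tool was 11 N, against the 38 N limit.
- **Slug and bush:** both lie upright in the tray in both camera views.
- **Bench tools:** the arm never went near them, but I did not measure their positions again afterwards.

Two checks disagreed slightly. The networks' own points put the tray travel at 112–117 mm in the top view, and my line for the full 120 mm fell about 3 pixels outside the lip in the scene view. I relied on the lip-edge measurement and the force at the stop instead.

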